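# Withdraw worn plug gauges into the scrap canister

### The arm

A 6-joint arm with a two-finger parallel gripper is mounted at the origin on a cart in front of the work surface, level with it; the furniture and walls round the work are solid. World frame = base frame: x ahead of the robot, y to its left, z up, the work surface at z = 0. Lengths are in m, angles in rad, forces in N, time in s.
With the tool pointing down it reaches from about 0.35 to 0.875 m from the base axis. Payload 15.5 kg.
Tool frame: the origin (TCP) lies at the very end of the fingers, on their centre line; the grasp point (between the pads) lies 19 mm behind it; z points along the fingers, y is the line along which they close (so a half turn about z gives the same grasp; the last joint's range is limited). The gripper opens to 85 mm and grips with 20 to 120 N. Pads are 22 mm wide; open, the fingers measure 114 mm over their backs; the gripper's body (76 mm by 85 mm) begins 54 mm behind the grasp point. The pads swing forward as they close: fully open they stand 13 mm farther back than shut.
Start: joints at [-1.417, 0.494, 1.345, -0, 1.302, -0.096], TCP at [0.154, -0.606, 0.231] pointing down, gripper open.
Joint ranges: [-2.91, 2.91], [-0.82, 2.16], [0.22, 2.67], [-1.22, 4.37], [0.12, 2.79], [-3.08, 3.08]. Speed limits (rad/s): [1.89, 1.89, 2.57, 3.01, 3.01, 3.01].

### API

Orientations are given as [roll, pitch, yaw] about the fixed x, y, z axes, in that order (R = Rz(yaw) Ry(pitch) Rx(roll)).
In Python, from cell import ctrl, optics gives the robot as it stands.
- The arm moves only by the tool apply_moves, never from a script. Its argument "targets" is a list of rows, each an object with "linear": the shift along the tool's x, y, z in units of 200 mm (1.0 is 200 mm), a list of three; "twist": the turn about the tool's z in units of 45 degrees (1.0 is 45 degrees). In form: [{"linear": [tx, ty, tz], "twist": twist}, ...]. A call has 1 to 8 rows; each row is the pose to reach, as a shift and turn from the pose commanded when the call began, along the tool's axes at that moment; what a row does not reach only later rows make up. A row lasts 1/10 s, in which the tool goes at most 50 mm and 8.59 degrees, less where a joint would pass 70% of its speed; a pose out of reach is approached as far as the arm can. A call with a number of a shift or a turn outside -1 to 1 is refused whole. A call with a gripper value outside its range is refused whole. "fingers" is the opening, from 0 (shut) to 1 (fully open), set as the call begins (left out, the last holds). The fingers move at their own pace and stop on an object; the grip force is fixed at half the most. Time passes only in rows, so rows that repeat a pose let the fingers close. It gives the time, the measured TCP pose, the force, the opening and the grip force at its end, in the units of the state.
- ctrl.observe(): the state, without advancing time (a new reading comes with each control period).
- optics.camera(name): name is "scene" or "top" or "wrist"; returns a dict with "image" (480x640x3 uint8, red, green, blue), "vfov" (degrees; the focal length in pixels is half the picture's height over the tangent of half this angle, whatever the lens; pixels are square), "cx", "cy" (the principal point, pixels), "k1" (the pictures are not rectified: a ray, as slopes to the right and down, at radius r is drawn at 1 + k1 r^2 times it, then the intrinsics apply), "cam_to_world" (4x4, takes a point from camera to world coordinates). Camera axes: x right, y down, z forward; pixel columns grow to the right and rows downward; lengths in m; the calibration is good to about 2 mm. A picture is of the moment at which its call begins. There is no depth.
- ctrl.close_job(): hands the job in; it is judged then, once.
The state is a dict: "time_s": time; "joints": joint angles; "joint_velocities": joint speeds; "joint_torque": joint torques, N m; "tcp_pos": TCP position; "tool_rot": TCP orientation; "contact_force": force on the tool from outside, world axes, zero at the start; "moment": the same for the moment, N m; "finger_gap": finger opening in m; "finger_force": force on a finger pad.
Only numpy, scipy, OpenCV 4.12 (cv2) and the standard library are available. Lean on these libraries where they do the work, as an engineer would, in place of code of your own. Each camera call takes 0.05 s, during which the arm holds its last target. There are 200 camera calls.

### The job

The three worn steel plug gauges in the leaning rack are withdrawn from service: drop them one at a time through the narrow neck of the yellow scrap canister, then put the black cap on the neck so that it sits fully down and level. Leave the setting rod with the black sleeve in the rack, and do not disturb the oil bottle, the black loupe or the steel V-block.

Things in the scene. Friction and masses are not known exactly. Their poses are not given: they have to be found in the camera images.
- rack: Blue and grey gauge rack, fixed; place and yaw vary. Base 120 x 226 x 12 mm; four troughs leaning 35 degrees from vertical, tops towards its -x. Origin: centre of underside, y across the troughs, z up. Troughs at y = -87, -29, 29, 87 mm, 23 mm wide, open upwards and to the back; foot at x = 20, z = 22 mm; floor 60 mm long, so the top 32 mm of a gauge stand free. Gauges draw out upwards along their length.
- gauge_thick: Worn steel plug gauge, loose, 92 mm long, about 90 g: thick ends 20 mm and handle 15.6 mm in diameter. It leans in one of the rack's troughs (which one varies), -y end up; the upper thick end is 22 mm long, the lower 12 mm. y runs along its length, down the slope. Origin: half way along, on its underside; the axis is 10 mm from it along +z.
- gauge_medium: Worn steel plug gauge, loose, 92 mm long, about 90 g: thick ends 16 mm and handle 14.6 mm in diameter. It leans in one of the rack's troughs (which one varies), -y end up; the upper thick end is 22 mm long, the lower 12 mm. y runs along its length, down the slope. Origin: half way along, on its underside; the axis is 8 mm from it along +z.
- gauge_thin: Worn steel plug gauge, loose, 92 mm long, about 90 g: thick ends 14 mm and handle 12.6 mm in diameter. It leans in one of the rack's troughs (which one varies), -y end up; the upper thick end is 22 mm long, the lower 12 mm. y runs along its length, down the slope. Origin: half way along, on its underside; the axis is 7 mm from it along +z.
- setting_rod: Setting rod, to be left alone: 12 mm thick, 70 mm long, black sleeve in the middle; in the remaining trough of the rack, its top lower than the gauges'. Origin half way along its length on its underside, y along its length (down the slope). It slides about 11 mm down to the foot of its trough as the episode begins.
- canister: Yellow scrap canister, fixed; its place varies. 190 mm high: body 112 mm in diameter up to z = 112 mm, shoulder, then a straight neck, 44 mm outer and 36 mm inner diameter, from z = 142 mm to the mouth at 190 mm. Hollow; floor 6 mm thick with a rubber cone that tips dropped gauges over. Origin: centre of the underside, z up.
- canister_mouth (a point): Centre of the canister's mouth, at rim height (190 mm above the bench).
- cap: Loose black round cap on the bench, 64 mm in diameter, about 60 g. Skirt 56 mm inside, 12 mm deep; top plate at z = 12 to 16 mm; central knob 22 mm in diameter from 16 to 46 mm. Origin: centre of the skirt's lower edge, z up. Over the neck it has 6 mm of play all round; fully down, the top plate rests on the rim and the origin is 12 mm below the mouth.
- oil_bottle: White oil bottle with red spout, loose, 38 mm in diameter, 118 mm high, standing behind the canister. Not to be disturbed. Origin: centre of the underside.
- loupe: Black loupe, loose, 33 mm in diameter, 32 mm high. Not to be disturbed. Origin: centre of the underside.
- v_block: Grey steel V-block, loose, 40 x 42 mm and 34 mm high. Not to be disturbed. Origin: centre of the underside.
Things that resemble listed ones, but are neither listed nor needed, are in the scene too. What is shaped like the gauge_thick but blue is not meant. Leave any green look-alike of the gauge_thin alone.

How it is judged:
By the outcome, as a careful person would: the job done as asked, in the order asked, and still so for the second after the job is handed in, with the robot touching nothing.
It also fails if it takes over 72 s, if anything falls off the work surface, if the arm or the gripper's body presses on something with over 40 N, if the wrist force passes 120 N, or if a joint passes its speed limit or range.

## Working session

There is one attempt and no reset: what is moved stays moved. The work goes in short steps, Python scripts to look and compute and a tool call to move; the robot and the scene stay as the last step left them, time stands still between calls to the robot, and variables do not carry over. Pictures are saved under pics/ and viewed, at most 10 in all, crops included, and the job is handed in when it is done.

Besides the shell and the picture viewer there is one more tool, called after "Call:" by a JSON object that holds its "method" and its "body". apply_moves: Moves the arm, as the interface text tells. Its arguments: {"type":"object","properties":{"targets":{"type":"array"},"fingers":{"type":"number"}},"required":["targets"]}

```bash
mkdir -p pics
cat > h.py <<'E'
import numpy as np, cv2, pickle
from cell import ctrl, optics
def shot(n,f):
    c=optics.camera(n); cv2.imwrite('pics/'+f+'.png',c['image'][:,:,::-1]); pickle.dump(c,open('pics/'+f+'.pkl','wb')); return c
def load(f): return pickle.load(open('pics/'+f+'.pkl','rb'))
def ray(c,u,v):
    f=240/np.tan(np.radians(c['vfov'])/2); K=np.array([[f,0,c['cx']],[0,f,c['cy']],[0,0,1.]])
    p=cv2.undistortPoints(np.array([[[u,v]]],float),K,np.array([c['k1'],0,0,0.]))[0,0]
    T=np.array(c['cam_to_world']); return T[:3,3],T[:3,:3]@np.array([p[0],p[1],1])
def atz(c,u,v,z):
    o,d=ray(c,u,v); return o+d*(z-o[2])/d[2]
def proj(c,P):
    f=240/np.tan(np.radians(c['vfov'])/2); T=np.array(c['cam_to_world']); q=T[:3,:3].T@(np.array(P)-T[:3,3]); a=q[:2]/q[2]
    a=a*(1+c['k1']*(a@a)); return a*f+[c['cx'],c['cy']]
def tri(L):
    A=0;b=0
    for c,u,v in L:
        o,d=ray(c,u,v); d=d/np.linalg.norm(d); M=np.eye(3)-np.outer(d,d); A=A+M; b=b+M@o
    return np.linalg.solve(A,b)
E
python3 - <<'E'
from h import *
a=shot('scene','s0'); b=shot('top','t0'); 
for c in(a,b): print(c['cam_to_world'],c['vfov'],c['k1'])
print(ctrl.observe())
E
```

```text
[[ 0.56876672 -0.32034667  0.75755028 -0.22645897]
 [-0.8222942  -0.24201471  0.51503508 -0.5488739 ]
 [ 0.01834853 -0.91586401 -0.40106912  0.54185143]
 [ 0.          0.          0.          1.        ]] 53.26278619544422 -0.02414422743101422
[[ 0.01491054 -0.99716076  0.07381121  0.46447599]
 [-0.99987711 -0.01451222  0.00592978 -0.0366911 ]
 [-0.00484178 -0.07389056 -0.9972546   1.17287571]
 [ 0.          0.          0.          1.        ]] 51.70430033850809 -0.0022514896181074916
{'time_s': 0.1, 'joints': array([-1.41751894e+00,  4.94126485e-01,  1.34603568e+00,  1.54353624e-07,
        1.30247253e+00, -9.54880149e-02]), 'joint_velocities': array([-3.50675339e-04, -7.43726216e-04, -2.55361388e-04, -5.02059108e-05,
       -5.60819488e-04, -1.49693897e-03]), 'joint_torque': array([ 4.93109459e-03, -8.83587742e+01, -3.84559286e+01, -2.68606736e-04,
        5.15537118e-03, -4.71703828e-06]), 'tcp_pos': array([ 0.1538446 , -0.60546333,  0.23076784]), 'tool_rot': array([-3.14055537e+00, -9.94999044e-05,  2.48765314e-01]), 'contact_force': array([-0.19437276, -0.24950609, -1.01470641]), 'moment': array([ 0.00372379, -0.02088086,  0.04963765]), 'finger_force': 0.0, 'finger_gap': 0.08550260733342104}
```

View pics/s0.png

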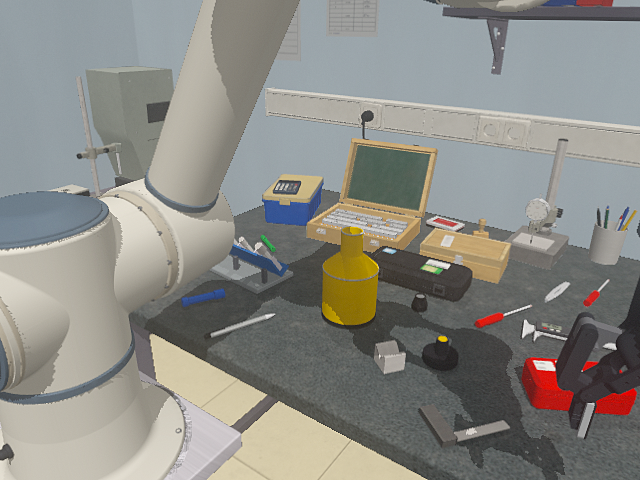

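View pics/t0.png

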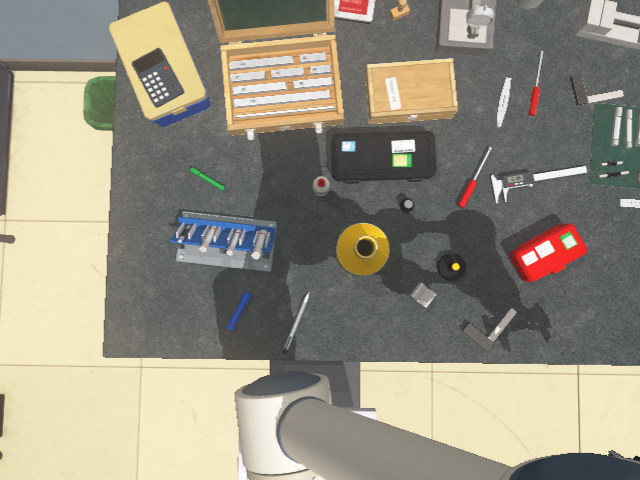

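The scene view shows the canister near (350,280) and the cap with its yellow-topped knob near (440,350). In the top view the rack is at (225,240), the canister mouth at (366,246), the cap at (453,266), the oil bottle at (321,186), the loupe at (407,204) and the V-block at (424,294). The blue look-alike lies at (238,312) and the green one at (207,178).

Run:
```python
from h import *
t=load('t0')
i=t['image'][200:280,160:290,::-1]; cv2.imwrite('pics/c1.png',cv2.resize(i,None,fx=6,fy=6,interpolation=cv2.INTER_CUBIC))
for n,u,v,z in [('mouth',366,246,.19),('cap',453,266,.016),('knob',456,267,.046),('rackBL',176,263,.012),('rackBR',270,271,.012),('rackTR',276,219,.012),('rackTL',184,211,.012),('bottle',321,184,.118),('loupe',407,204,.032),('vb',424,294,.034)]: print(n,atz(t,u,v,z).round(3))
```

```text
mouth [ 0.521 -0.117  0.19 ]
cap [ 0.488 -0.334  0.016]
knob [ 0.485 -0.333  0.046]
rackBL [0.485 0.314 0.012]
rackBR [0.47  0.093 0.012]
rackTR [0.592 0.082 0.012]
rackTL [0.608 0.299 0.012]
bottle [ 0.658 -0.024  0.118]
loupe [ 0.63  -0.224  0.032]
vb [ 0.423 -0.263  0.034]
```

View pics/c1.png

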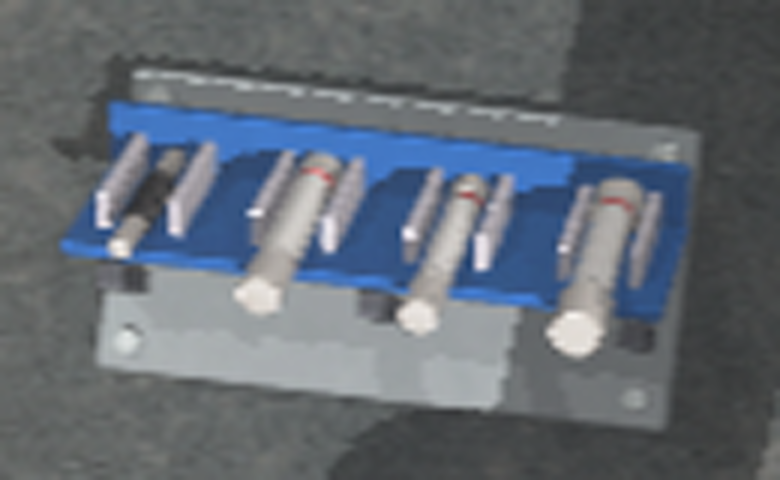

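The crop shows, from left to right in rack y: setting rod (+87), medium (+29), thin (-29), thick (-87). Their tops lean toward the robot, with the top faces at crop (260,295), (418,315) and (577,333).

```bash
cat >> h.py <<'E'
u35=np.array([-np.sin(np.radians(35)),0,np.cos(np.radians(35))]); n35=np.array([u35[2],0,-u35[0]])
def rackpt(pose,y,s,n):
    x0,y0,w=pose; p=np.array([.020,y,.022])+u35*s+n35*n
    return np.array([x0+np.cos(w)*p[0]-np.sin(w)*p[1], y0+np.sin(w)*p[0]+np.cos(w)*p[1], p[2]])
E
python3 - <<'E'
from h import *
from scipy.optimize import least_squares
t=load('t0')
G=[('thick',-.087,.010,(577,333)),('thin',-.029,.007,(418,315)),('med',.029,.008,(260,295))]
B=[(-.06,.113,(97,367)),(-.06,-.113,(667,428)),(.06,-.113,(700,133)),(.06,.113,(133,68))]
px=lambda p:np.array(p)/6+[160,200]
def bp(P,x,y):
    return [P[0]+np.cos(P[2])*x-np.sin(P[2])*y,P[1]+np.sin(P[2])*x+np.cos(P[2])*y,.012]
def f(P):
    return np.concatenate([proj(t,rackpt(P,y,.092,n))-px(p) for _,y,n,p in G]+[proj(t,bp(P,x,y))-px(p) for x,y,p in B])
r=least_squares(f,[.539,.197,-.07]); print(r.x, r.fun.round(1))
for g,y,n,p in G: print(g,rackpt(r.x,y,.081,n).round(4))
E
```

```text
[ 0.53749427  0.19712393 -0.09735679] [ 0.3 -1.   0.2  0.2 -0.   0.2 -0.8  0.4 -0.2  1.   0.4 -0.5  0.  -0.3]
thick [0.5109 0.1123 0.0941]
thin [0.514  0.1703 0.0924]
med [0.5205 0.2279 0.0929]
```

Call:
{"method": "apply_moves", "body": {"targets": [{"linear": [0.65, -0.76, -0.3], "twist": 0}, {"linear": [0.65, -0.76, -0.3], "twist": 0}, {"linear": [0.65, -0.76, -0.3], "twist": 0}, {"linear": [0.65, -0.76, -0.3], "twist": 0}, {"linear": [0.65, -0.76, -0.3], "twist": 0}, {"linear": [0.65, -0.76, -0.3], "twist": 0}]}}

```text
time_s: 0.7
tcp_pos: [0.2431, -0.4254, 0.2919]
tool_rot: [3.141, -0.0, 0.251]
contact_force: [0.4, -0.3, -0.4]
finger_gap: 0.0851
finger_force: 0.0
```

Call:
{"method": "apply_moves", "body": {"targets": [{"linear": [0.65, -0.76, 0], "twist": 0}, {"linear": [0.65, -0.76, 0], "twist": 0}, {"linear": [0.65, -0.76, 0], "twist": 0}, {"linear": [0.65, -0.76, 0], "twist": 0}, {"linear": [0.65, -0.76, 0], "twist": 0}, {"linear": [0.65, -0.76, 0], "twist": 0}]}}

```text
time_s: 1.3
tcp_pos: [0.3315, -0.2474, 0.291]
tool_rot: [-3.142, 0.0, 0.251]
contact_force: [0.5, 0.1, -0.8]
finger_gap: 0.0856
finger_force: 0.0
```

Call:
{"method": "apply_moves", "body": {"targets": [{"linear": [0.65, -0.76, 0], "twist": 0}, {"linear": [0.65, -0.76, 0], "twist": 0}, {"linear": [0.65, -0.76, 0], "twist": 0}, {"linear": [0.65, -0.76, 0], "twist": 0}, {"linear": [0.65, -0.76, 0], "twist": 0}, {"linear": [0.65, -0.76, 0], "twist": 0}]}}

```text
time_s: 1.9
tcp_pos: [0.4202, -0.0686, 0.2908]
tool_rot: [3.141, 0.001, 0.25]
contact_force: [0.1, -0.3, -0.4]
finger_gap: 0.0853
finger_force: 0.0
```

Call:
{"method": "apply_moves", "body": {"targets": [{"linear": [0.65, -0.76, 0], "twist": 0.44}, {"linear": [0.65, -0.76, 0], "twist": 0.44}, {"linear": [0.65, -0.76, 0], "twist": 0.44}, {"linear": [0.65, -0.76, 0], "twist": 0.44}, {"linear": [0.65, -0.76, 0], "twist": 0.44}, {"linear": [0.65, -0.76, 0], "twist": 0.44}]}}

```text
time_s: 2.5
tcp_pos: [0.5099, 0.1109, 0.2906]
tool_rot: [3.141, 0.0, -0.098]
contact_force: [1.0, -0.0, -0.5]
finger_gap: 0.0854
finger_force: 0.0
```

```bash
cat >> h.py <<'E'
def go(x,y,z,yaw):
    s=ctrl.observe(); p=s['tcp_pos']; w=s['tool_rot'][2]; d=np.array([x,y,z])-p
    print('t',s['time_s'],'tcp',p.round(4),'rot',s['tool_rot'].round(4),'F',s['contact_force'].round(1),'gap',round(s['finger_gap'],4),
      '\nunits',(np.array([d[0]*np.cos(w)+d[1]*np.sin(w),d[0]*np.sin(w)-d[1]*np.cos(w),-d[2]])/.2).round(3),'twist',round((w-yaw)/(np.pi/4),3))
E
python3 -c "
from h import *
shot('wrist','w1'); go(.511,.112,.16,-.097)"
```

```text
t 2.55 tcp [0.5091 0.1098 0.2907] rot [ 3.141e+00  7.000e-04 -9.820e-02] F [-1.   0.1 -0. ] gap 0.0854 
units [ 0.008 -0.012  0.653] twist -0.001
```

View pics/w1.png

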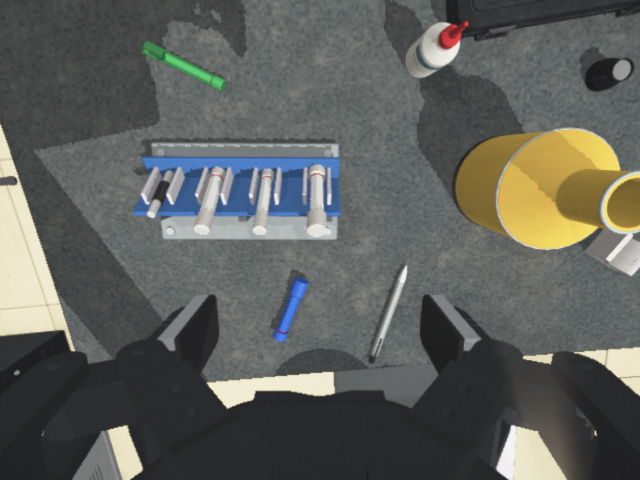

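The wrist view shows the rack square to the picture. Its base corners are at (163,240), (337,240), (338,143) and (152,143), the gauge top faces at thick (317,230), thin (261,229) and med (203,229), and the canister mouth near (624,203). I'll refine the rack and mouth positions from the two views together.

Run:
```python
from h import *
from scipy.optimize import least_squares
t=load('t0'); w=load('w1')
G=[('thick',-.087,.010,(577,333),(317,230)),('thin',-.029,.007,(418,315),(261,229)),('med',.029,.008,(260,295),(203,229))]
B=[(-.06,.113,(97,367),(163,240)),(-.06,-.113,(667,428),(337,240)),(.06,-.113,(700,133),(338,143)),(.06,.113,(133,68),(152,143))]
px=lambda p:np.array(p)/6+[160,200]
bp=lambda P,x,y:[P[0]+np.cos(P[2])*x-np.sin(P[2])*y,P[1]+np.sin(P[2])*x+np.cos(P[2])*y,.012]
def f(P,c='tw'):
    r=[]
    if 't' in c: r+=[proj(t,rackpt(P,y,.092,n))-px(p) for _,y,n,p,q in G]+[proj(t,bp(P,x,y))-px(p) for x,y,p,q in B]
    if 'w' in c: r+=[proj(w,rackpt(P,y,.092,n))-q for _,y,n,p,q in G]+[proj(w,bp(P,x,y))-q for x,y,p,q in B]
    return np.concatenate(r)
for c in('w','tw'):
    r=least_squares(f,[.539,.197,-.07],args=(c,),loss='soft_l1'); print(c,r.x.round(4), r.fun.round(1))
for g,y,n,p,q in G: print(g,rackpt(r.x,y,.081,n).round(4))
print(tri([(t,366,246),(w,624,203)]), atz(t,366,246,.19),atz(w,624,203,.19), w['cam_to_world'][:3,3])
```

```text
w [ 0.5365  0.1962 -0.0969] [ 0.9 -1.6 -0.6  1.4 -0.6  0.6 -0.3  0.1  1.3  0.2  1.9 -0.  -1.7 -0.6]
tw [ 0.5367  0.1966 -0.0968] [ 0.5 -0.6  0.4  0.6  0.2  0.5 -0.5  0.7  0.1  1.4  0.7 -0.2  0.2  0.1
  0.6 -1.8 -1.   1.2 -1.   0.4 -0.6 -0.1  1.1  0.1  1.7 -0.2 -2.  -0.7]
thick [0.5101 0.1117 0.0941]
thin [0.5133 0.1697 0.0924]
med [0.5197 0.2273 0.0929]
[ 0.51997336 -0.11650792  0.18234389] [ 0.52149688 -0.11660069  0.19      ] [ 0.51979527 -0.10893481  0.19      ] [0.5748876  0.10378701 0.43228299]
```

Call:
{"method": "apply_moves", "body": {"targets": [{"linear": [0.005, -0.01, 0.7], "twist": 0}, {"linear": [0.005, -0.01, 0.7], "twist": 0}, {"linear": [0.005, -0.01, 0.7], "twist": 0}, {"linear": [0.005, -0.01, 0.7], "twist": 0}, {"linear": [0.005, -0.01, 0.7], "twist": 0}], "fingers": 0.45}}

```text
time_s: 3.05
tcp_pos: [0.5096, 0.1116, 0.152]
tool_rot: [3.141, 0.001, -0.099]
contact_force: [0.8, 0.3, 0.4]
finger_gap: 0.0384
finger_force: 0.0
```

```bash
python3 -c "
from h import *
go(.510,.1117,.082,-.097)
c=shot('wrist','w2'); print(proj(c,[.5046,.1123,.103]))"
```

```text
t 3.05 tcp [0.5096 0.1116 0.152 ] rot [ 3.1412e+00  8.0000e-04 -9.9000e-02] F [0.8 0.3 0.4] gap 0.0384 
units [ 0.002 -0.001  0.35 ] twist -0.003
[317.50857079 275.3594525 ]
```

View pics/w2.png

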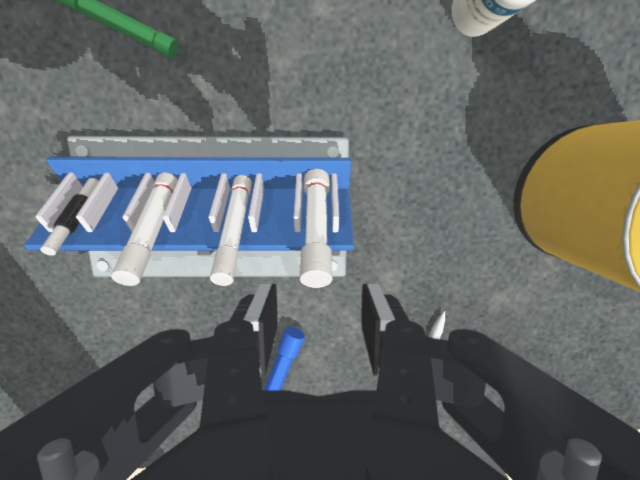

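The close view shows the thick gauge's top face at about (316,278), against a predicted (317,275), and centred between the fingers. I'll descend and grip.

Call:
{"method": "apply_moves", "body": {"targets": [{"linear": [0, 0, 0.35], "twist": 0}, {"linear": [0, 0, 0.35], "twist": 0}, {"linear": [0, 0, 0.35], "twist": 0}]}}

```text
time_s: 3.4
tcp_pos: [0.5095, 0.1129, 0.0813]
tool_rot: [3.141, 0.001, -0.097]
contact_force: [-0.8, -1.0, 1.1]
finger_gap: 0.0384
finger_force: 0.0
```

Call:
{"method": "apply_moves", "body": {"targets": [{"linear": [0, 0, 0], "twist": 0}, {"linear": [0, 0, 0], "twist": 0}, {"linear": [0, 0, 0], "twist": 0}, {"linear": [0, 0, 0], "twist": 0}, {"linear": [0, 0, 0], "twist": 0}], "fingers": 0}}

```text
time_s: 3.9
tcp_pos: [0.5107, 0.1135, 0.0834]
tool_rot: [-3.141, -0.003, -0.097]
contact_force: [-1.4, -1.7, 10.3]
finger_gap: 0.0179
finger_force: 59.0
```

Call:
{"method": "apply_moves", "body": {"targets": [{"linear": [-0.05, 0, -0.07], "twist": 0}, {"linear": [-0.1, 0, -0.14], "twist": 0}, {"linear": [-0.15, 0, -0.21], "twist": 0}, {"linear": [-0.2, 0, -0.28], "twist": 0}, {"linear": [-0.2, 0, -0.33], "twist": 0}, {"linear": [-0.2, 0, -0.5], "twist": 0}, {"linear": [-0.2, 0, -0.7], "twist": 0}, {"linear": [-0.2, 0, -0.9], "twist": 0}]}}

```text
time_s: 4.7
tcp_pos: [0.4698, 0.1172, 0.2638]
tool_rot: [-3.141, -0.001, -0.097]
contact_force: [1.6, -0.1, -1.3]
finger_gap: 0.0178
finger_force: 58.8
```

```bash
python3 -c "
from h import *
shot('wrist','w3'); shot('scene','s3'); go(.47,-.116,.265,0)
a=load('s3')['image'][::,:,::-1];b=load('w3')['image'][:,:,::-1]
cv2.imwrite('pics/p3.png',np.vstack([np.hstack([cv2.resize(a[160:340,150:410],(400,300)),cv2.resize(b,(400,300))])]))"
```

```text
t 4.8 tcp [0.4725 0.1176 0.267 ] rot [-3.1395 -0.0095 -0.0967] F [ 0.9  0.3 -1.7] gap 0.0179 
units [0.1   1.164 0.01 ] twist -0.123
```

View pics/p3.png

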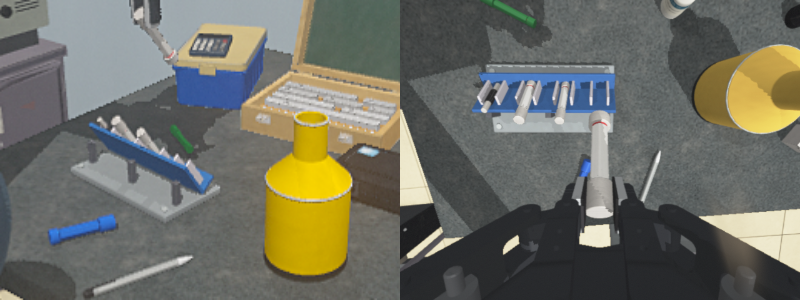

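The gauge is held, still tilted, with its lower end ahead at wrist pixel about (320,190). I'll estimate the tip and go over the canister.

Run:
```python
from h import *
w=load('w3'); s=ctrl.observe(); p=s['tcp_pos']; a=-.097
X=np.array([np.cos(a),np.sin(a),0]);Y=np.array([np.sin(a),-np.cos(a),0])
for uv in[(320,190),(320,180)]:
    o,d=ray(w,*uv); k=((p-o)@Y)/(d@Y) if abs(d@Y)>1e-3 else None
    # parametrize by z: tip 0.081 from grasp axis point
    g=p+[0,0,.014]
    ts=np.linspace(.1,.5,4001); P=o+ts[:,None]*d; D=np.linalg.norm(P-g,axis=1)
    for i in np.where(np.diff(np.sign(D-.081)))[0]: print(uv,((P[i]-p)@X).round(4),((P[i]-p)@Y).round(4),(P[i]-p)[2].round(4))
t=load('t0'); 
# tip at TCP + .046X -.052 ; want tip at mouth+3mm, z .22
go(.521+.003-.046,-.1165,.22+.055,-.097)
```

```text
(320, 190) 0.0431 0.0018 -0.0545
(320, 180) 0.049 0.0018 -0.0505
t 4.8 tcp [0.4725 0.1176 0.267 ] rot [-3.1395 -0.0095 -0.0967] F [ 0.9  0.3 -1.7] gap 0.0179 
units [ 0.14   1.162 -0.04 ] twist 0.0
```

Call:
{"method": "apply_moves", "body": {"targets": [{"linear": [0.07, 0.6, -0.1], "twist": 0}, {"linear": [0.07, 0.6, -0.1], "twist": 0}, {"linear": [0.07, 0.6, -0.1], "twist": 0}, {"linear": [0.07, 0.6, -0.1], "twist": 0}]}}

```text
time_s: 5.2
tcp_pos: [0.4725, -0.0062, 0.2819]
tool_rot: [3.141, -0.002, -0.1]
contact_force: [1.5, 0.1, -0.7]
finger_gap: 0.0178
finger_force: 59.0
```

Call:
{"method": "apply_moves", "body": {"targets": [{"linear": [0.06, 0.56, 0.02], "twist": 0}, {"linear": [0.06, 0.56, 0.02], "twist": 0}, {"linear": [0.06, 0.56, 0.02], "twist": 0}, {"linear": [0.06, 0.56, 0.02], "twist": 0}, {"linear": [0.06, 0.56, 0.02], "twist": 0}]}}

```text
time_s: 5.7
tcp_pos: [0.473, -0.1153, 0.2771]
tool_rot: [-3.141, 0.0, -0.097]
contact_force: [0.4, -0.5, -1.8]
finger_gap: 0.0179
finger_force: 59.1
```

```bash
python3 -c "
from h import *
shot('wrist','w4'); c=shot('scene','s4'); go(.478,-.1165,.23,-.097)
w=load('w4')
print(proj(w,[.5215,-.1165,.19]))
a=c['image'][::,:,::-1];b=w['image'][:,:,::-1]
cv2.imwrite('pics/p4.png',np.hstack([cv2.resize(a[140:340,250:450],(320,480)),b[:,80:560]]))"
```

```text
t 5.8 tcp [ 0.473  -0.1148  0.2773] rot [-3.1412e+00  2.0000e-04 -9.5500e-02] F [ 0.3  0.7 -0.8] gap 0.0178 
units [0.025 0.006 0.236] twist 0.002
[312.88536153 180.40195383]
```

View pics/p4.png

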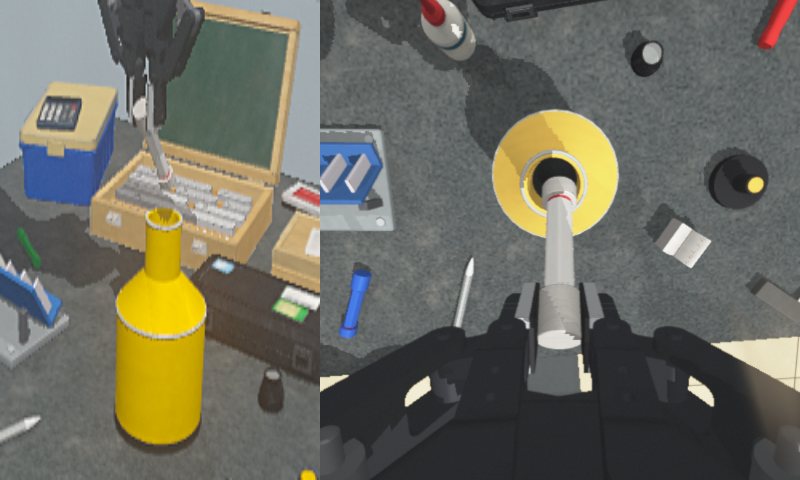

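The mouth centre is at wrist pixel (313,183), against a predicted (313,180), so it lies at about (0.520, -0.1165). The gauge tip is just above it, about 5 mm off to the right. I'll put the tip in and turn the gauge upright against the far wall of the neck.

Call:
{"method": "apply_moves", "body": {"targets": [{"linear": [0.018, -0.027, 0], "twist": 0}, {"linear": [0.018, -0.027, 0.1], "twist": 0}, {"linear": [0.018, -0.027, 0.18], "twist": 0}, {"linear": [0.018, -0.027, 0.215], "twist": 0}, {"linear": [0.03, -0.027, 0.23], "twist": 0}, {"linear": [0.035, -0.027, 0.24], "twist": 0}]}}

```text
time_s: 6.4
tcp_pos: [0.4811, -0.1111, 0.2296]
tool_rot: [3.142, -0.001, -0.096]
contact_force: [-0.5, -0.5, -1.2]
finger_gap: 0.0177
finger_force: 59.1
```

Call:
{"method": "apply_moves", "body": {"targets": [{"linear": [0.03, 0, -0.01], "twist": 0}, {"linear": [0.06, 0, -0.02], "twist": 0}, {"linear": [0.09, 0, -0.02], "twist": 0}, {"linear": [0.12, 0, -0.02], "twist": 0}]}}

```text
time_s: 6.8
tcp_pos: [0.5043, -0.1137, 0.2338]
tool_rot: [3.141, 0.001, -0.097]
contact_force: [-5.8, 2.7, 1.4]
finger_gap: 0.0176
finger_force: 58.6
```

```bash
python3 -c "
from h import *
w=shot('wrist','w5'); c=shot('scene','s5'); go(.528,-.1165,.23,-.097)
a=c['image'][::,:,::-1];b=w['image'][:,:,::-1]
cv2.imwrite('pics/p5.png',np.hstack([cv2.resize(a[140:340,250:450],(480,480)),b[:,160:480]]))"
```

```text
t 6.9 tcp [ 0.5048 -0.1138  0.2336] rot [ 3.1414e+00  3.0000e-04 -9.6800e-02] F [-3.9 -1.2 -1.9] gap 0.018 
units [0.117 0.002 0.018] twist 0.0
```

View pics/p5.png

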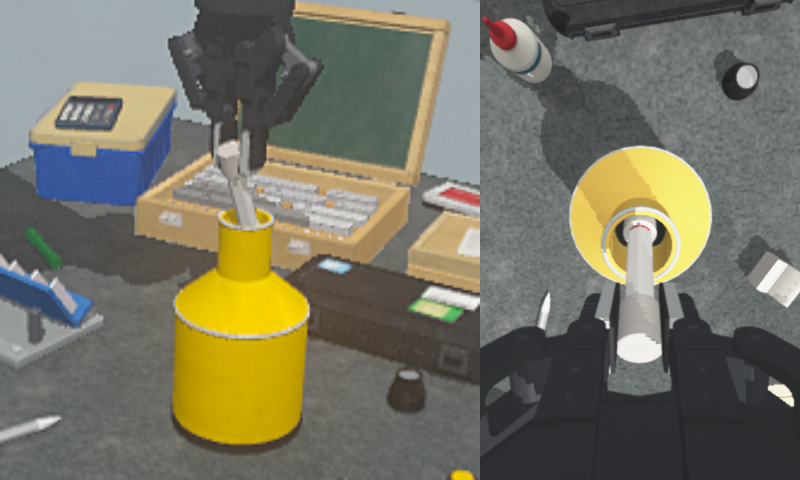

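It works: the gauge is pivoting upright in the neck at only 5 N. I'll carry on, centre it, lower it and release.

Call:
{"method": "apply_moves", "body": {"targets": [{"linear": [0.04, 0, 0], "twist": 0}, {"linear": [0.08, 0, 0], "twist": 0}, {"linear": [0.12, 0, 0], "twist": 0}, {"linear": [0.13, 0, 0.03], "twist": 0}, {"linear": [0.11, 0, 0.08], "twist": 0}, {"linear": [0.09, 0, 0.13], "twist": 0}, {"linear": [0.08, 0, 0.17], "twist": 0}, {"linear": [0.08, 0, 0.17], "twist": 0}]}}

```text
time_s: 7.7
tcp_pos: [0.5193, -0.115, 0.198]
tool_rot: [-3.141, 0.002, -0.097]
contact_force: [-0.1, -0.1, -0.9]
finger_gap: 0.0158
finger_force: 58.4
```

```bash
python3 -c "
from h import *
go(.52,-.1155,.198,-.097)"
```

```text
t 7.7 tcp [ 0.5193 -0.115   0.198 ] rot [-3.141e+00  1.900e-03 -9.700e-02] F [-0.1 -0.1 -0.9] gap 0.0158 
units [ 0.004  0.002 -0.   ] twist 0.0
```

Call:
{"method": "apply_moves", "body": {"targets": [{"linear": [0, 0, 0], "twist": 0}, {"linear": [0, 0, 0], "twist": 0}, {"linear": [0, 0, 0], "twist": 0}, {"linear": [0, 0, 0], "twist": 0}, {"linear": [0, 0, -0.2], "twist": 0}, {"linear": [0, 0, -0.4], "twist": 0}], "fingers": 0.45}}

```text
time_s: 8.3
tcp_pos: [0.5197, -0.115, 0.2798]
tool_rot: [-3.141, 0.002, -0.097]
contact_force: [1.3, -0.5, -0.1]
finger_gap: 0.0385
finger_force: 0.0
```

```bash
python3 -c "
from h import *
w=shot('wrist','w6'); c=shot('scene','s6'); go(.5133,.1697,.17,-.097)
a=c['image'][::,:,::-1];b=w['image'][:,:,::-1]
cv2.imwrite('pics/p6.png',np.hstack([cv2.resize(a[140:340,250:450],(400,480)),b[:,120:520]]))"
```

```text
t 8.4 tcp [ 0.5225 -0.116   0.2843] rot [ 3.1398 -0.0079 -0.0967] F [ 0.8 -0.1 -0.2] gap 0.0385 
units [-0.184 -1.417  0.572] twist 0.0
```

View pics/p6.png

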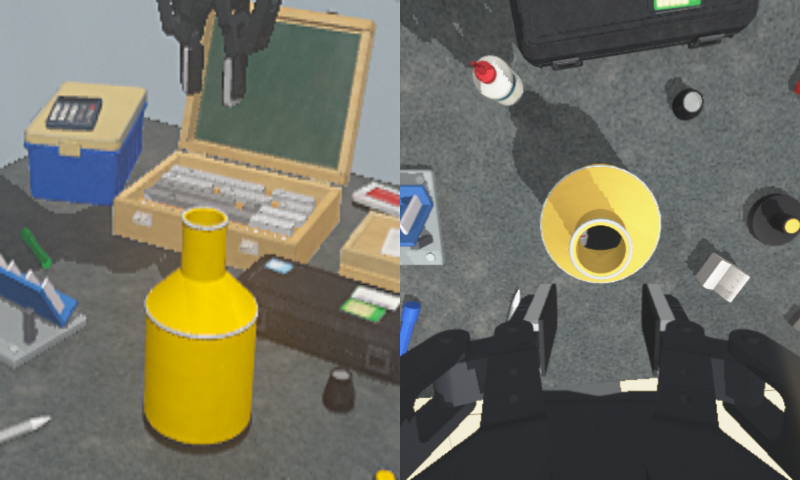

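The thick gauge has dropped: the neck is clear and dark inside (panel (600,248)), and the other objects are undisturbed. Next is the thin gauge, with the same moves.

Call:
{"method": "apply_moves", "body": {"targets": [{"linear": [-0.08, -0.7, 0], "twist": 0}, {"linear": [-0.08, -0.7, 0], "twist": 0}, {"linear": [-0.08, -0.7, 0], "twist": 0}, {"linear": [-0.08, -0.7, 0], "twist": 0}]}}

```text
time_s: 8.8
tcp_pos: [0.5174, 0.0297, 0.2793]
tool_rot: [-3.14, 0.0, -0.093]
contact_force: [-0.6, -0.3, 0.0]
finger_gap: 0.0383
finger_force: 0.0
```

Call:
{"method": "apply_moves", "body": {"targets": [{"linear": [-0.09, -0.72, 0.5], "twist": 0}, {"linear": [-0.09, -0.72, 0.5], "twist": 0}, {"linear": [-0.09, -0.72, 0.5], "twist": 0}, {"linear": [-0.09, -0.72, 0.5], "twist": 0}, {"linear": [-0.09, -0.72, 0.5], "twist": 0}, {"linear": [-0.09, -0.72, 0.5], "twist": 0}]}}

```text
time_s: 9.4
tcp_pos: [0.514, 0.1705, 0.1791]
tool_rot: [3.141, 0.0, -0.096]
contact_force: [0.5, -0.5, -0.6]
finger_gap: 0.0387
finger_force: 0.0
```

```bash
python3 -c "
from h import *
go(.513,.170,.080,-.097)"
```

```text
t 9.4 tcp [0.514  0.1705 0.1791] rot [ 3.1412e+00  4.0000e-04 -9.5900e-02] F [ 0.5 -0.5 -0.6] gap 0.0387 
units [-0.004  0.003  0.495] twist 0.001
```

Call:
{"method": "apply_moves", "body": {"targets": [{"linear": [-0.005, 0, 0.25], "twist": 0}, {"linear": [-0.005, 0, 0.49], "twist": 0}, {"linear": [-0.005, 0, 0.49], "twist": 0}, {"linear": [-0.005, 0, 0.49], "twist": 0}]}}

```text
time_s: 9.8
tcp_pos: [0.5134, 0.17, 0.0824]
tool_rot: [3.141, 0.0, -0.098]
contact_force: [0.3, -0.2, 0.2]
finger_gap: 0.0386
finger_force: 0.0
```

Call:
{"method": "apply_moves", "body": {"targets": [{"linear": [0, 0, 0], "twist": 0}, {"linear": [0, 0, 0], "twist": 0}, {"linear": [0, 0, 0], "twist": 0}, {"linear": [0, 0, 0], "twist": 0}, {"linear": [0, 0, 0], "twist": 0}], "fingers": 0}}

```text
time_s: 10.3
tcp_pos: [0.5143, 0.1709, 0.0837]
tool_rot: [-3.141, -0.004, -0.097]
contact_force: [-1.9, -1.8, 12.4]
finger_gap: 0.0116
finger_force: 58.6
```

Call:
{"method": "apply_moves", "body": {"targets": [{"linear": [-0.05, 0, -0.07], "twist": 0}, {"linear": [-0.1, 0, -0.14], "twist": 0}, {"linear": [-0.15, 0, -0.21], "twist": 0}, {"linear": [-0.2, 0, -0.28], "twist": 0}, {"linear": [-0.2, 0, -0.33], "twist": 0}, {"linear": [-0.2, 0, -0.5], "twist": 0}, {"linear": [-0.2, 0, -0.7], "twist": 0}, {"linear": [-0.2, 0, -0.95], "twist": 0}]}}

```text
time_s: 11.1
tcp_pos: [0.4727, 0.1744, 0.273]
tool_rot: [3.141, 0.001, -0.097]
contact_force: [0.4, 0.6, -1.1]
finger_gap: 0.0116
finger_force: 58.6
```

```bash
python3 -c "
from h import *
go(.473,-.110,.280,-.097)
w=shot('wrist','w7'); 
i=w['image'].astype(int)
# bright low-saturation pixels near centre columns
m=((i.min(2)>130)&(i.max(2)-i.min(2)<25)).astype('uint8')
n,l,st,ce=cv2.connectedComponentsWithStats(m)
for k in np.argsort(-st[1:,4])[:8]+1: print(st[k],ce[k].round(0))
"
```

```text
t 11.1 tcp [0.4727 0.1744 0.273 ] rot [ 3.1412e+00  9.0000e-04 -9.6800e-02] F [ 0.4  0.6 -1.1] gap 0.0116 
units [ 0.139  1.415 -0.035] twist 0.0
[ 200  135  189  208 8973] [300. 218.]
[423 237  38  89 565] [443. 280.]
[289 103 104  12 397] [353. 106.]
[582  77  58 133 320] [601. 153.]
[213 127  15  37 298] [220. 145.]
[192 102  96   4 287] [237. 103.]
[477  12  34  17 248] [492.  21.]
[186 127  15  37 228] [193. 144.]
```

```bash
python3 -c "
from h import *
for f in('w3','w7'):
    i=load(f)['image'].astype(int); m=(i[...,0]>i[...,1]+50)&(i[...,0]>i[...,2]+50); m[:, :250]=0; m[:,400:]=0; v,u=np.nonzero(m); print(f,len(u),u.mean(),v.mean(),v.min())
"
```

```text
w3 51 320.3529411764706 196.54901960784315 194
w7 44 314.77272727272725 191.95454545454547 133
```

Call:
{"method": "apply_moves", "body": {"targets": [{"linear": [0.075, 0.7, -0.1], "twist": 0}, {"linear": [0.075, 0.7, -0.1], "twist": 0}, {"linear": [0.075, 0.7, -0.1], "twist": 0}, {"linear": [0.075, 0.7, -0.1], "twist": 0}]}}

```text
time_s: 11.55
tcp_pos: [0.4753, 0.0296, 0.2931]
tool_rot: [3.14, -0.003, -0.101]
contact_force: [-0.3, 1.0, -0.7]
finger_gap: 0.0115
finger_force: 58.9
```

Call:
{"method": "apply_moves", "body": {"targets": [{"linear": [0.075, 0.72, 0.065], "twist": 0}, {"linear": [0.075, 0.72, 0.065], "twist": 0}, {"linear": [0.075, 0.72, 0.065], "twist": 0}, {"linear": [0.075, 0.72, 0.065], "twist": 0}, {"linear": [0.075, 0.72, 0.065], "twist": 0}, {"linear": [0.075, 0.72, 0.065], "twist": 0}]}}

```text
time_s: 12.15
tcp_pos: [0.4757, -0.1102, 0.2787]
tool_rot: [-3.141, -0.001, -0.096]
contact_force: [1.4, -0.7, -1.2]
finger_gap: 0.0114
finger_force: 59.0
```

```bash
python3 -c "
from h import *
go(.477,-.111,.2345,-.097)
w=shot('wrist','w8')
i=w['image'].astype(int); m=(i[...,0]>i[...,1]+50)&(abs(i[...,1]-i[...,2])<40)&(i[...,0]>i[...,2]+50); m[:, :250]=0; m[:,400:]=0; m[:140]=0;v,u=np.nonzero(m); print(len(u),np.median(u),np.median(v),u.min(),u.max())
i=load('w4')['image'].astype(int); m=(i[...,0]>i[...,1]+50)&(abs(i[...,1]-i[...,2])<40)&(i[...,0]>i[...,2]+50); m[:, :250]=0; m[:,400:]=0;m[:140]=0; v,u=np.nonzero(m); print(len(u),np.median(u),np.median(v),u.min(),u.max())
print(proj(w,[.5205,-.1165,.19]))
"
```

```text
t 12.15 tcp [ 0.4757 -0.1102  0.2787] rot [-3.1414e+00 -6.0000e-04 -9.6300e-02] F [ 1.4 -0.7 -1.2] gap 0.0114 
units [0.007 0.003 0.221] twist 0.001
39 321.0 198.0 311 328
53 320.0 196.0 309 330
[321.09540834 185.13545068]
```

The tip is in line with the mouth (columns 321 and 321). I'll repeat the insertion and the pivot.

Call:
{"method": "apply_moves", "body": {"targets": [{"linear": [0.007, 0, 0.1], "twist": 0}, {"linear": [0.007, 0, 0.18], "twist": 0}, {"linear": [0.007, 0, 0.22], "twist": 0}, {"linear": [0.018, 0, 0.235], "twist": 0}, {"linear": [0.025, 0, 0.245], "twist": 0}]}}

```text
time_s: 12.7
tcp_pos: [0.481, -0.1111, 0.2296]
tool_rot: [3.141, -0.001, -0.096]
contact_force: [0.3, 0.2, -0.6]
finger_gap: 0.0116
finger_force: 59.0
```

Call:
{"method": "apply_moves", "body": {"targets": [{"linear": [0.03, 0, -0.01], "twist": 0}, {"linear": [0.06, 0, -0.02], "twist": 0}, {"linear": [0.09, 0, -0.02], "twist": 0}, {"linear": [0.12, 0, -0.02], "twist": 0}]}}

```text
time_s: 13.1
tcp_pos: [0.5044, -0.1137, 0.2338]
tool_rot: [3.142, 0.001, -0.097]
contact_force: [-5.7, -1.1, 2.6]
finger_gap: 0.0117
finger_force: 60.6
```

```bash
python3 -c "
from h import *
go(.531,-.1165,.23,-.097)"
```

```text
t 13.1 tcp [ 0.5044 -0.1137  0.2338] rot [ 3.1415e+00  1.0000e-03 -9.6700e-02] F [-5.7 -1.1  2.6] gap 0.0117 
units [0.134 0.001 0.019] twist 0.0
```

Call:
{"method": "apply_moves", "body": {"targets": [{"linear": [0.04, 0, 0], "twist": 0}, {"linear": [0.08, 0, 0], "twist": 0}, {"linear": [0.12, 0, 0], "twist": 0}, {"linear": [0.14, 0, 0.01], "twist": 0}, {"linear": [0.12, 0, 0.06], "twist": 0}, {"linear": [0.1, 0, 0.12], "twist": 0}, {"linear": [0.08, 0, 0.17], "twist": 0}, {"linear": [0.08, 0, 0.17], "twist": 0}]}}

```text
time_s: 13.9
tcp_pos: [0.5191, -0.1149, 0.1978]
tool_rot: [-3.141, 0.002, -0.097]
contact_force: [-0.4, -0.1, -0.8]
finger_gap: 0.0098
finger_force: 59.8
```

```bash
python3 -c "
from h import *
go(.52,-.1155,.198,-.097)"
```

```text
t 13.9 tcp [ 0.5191 -0.1149  0.1978] rot [-3.141e+00  2.300e-03 -9.690e-02] F [-0.4 -0.1 -0.8] gap 0.0098 
units [ 0.005  0.002 -0.001] twist 0.0
```

Same signature as the thick one. I'll release it and go on to the medium gauge.

Call:
{"method": "apply_moves", "body": {"targets": [{"linear": [0, 0, 0], "twist": 0}, {"linear": [0, 0, 0], "twist": 0}, {"linear": [0, 0, 0], "twist": 0}, {"linear": [0, 0, 0], "twist": 0}, {"linear": [0, 0, -0.2], "twist": 0}, {"linear": [0, 0, -0.4], "twist": 0}], "fingers": 0.45}}

```text
time_s: 14.5
tcp_pos: [0.5198, -0.1151, 0.2798]
tool_rot: [-3.141, 0.002, -0.097]
contact_force: [0.5, 0.2, -0.3]
finger_gap: 0.0384
finger_force: 0.0
```

```bash
python3 -c "
from h import *
w=shot('wrist','w9'); go(.5195,.2275,.175,-.097)
i=w['image'].astype(int); j=load('w6')['image'].astype(int)
a=abs(i-j).max(2); b=a[:290]>60; print(b.sum()); v,u=np.nonzero(b); print(np.histogram(u,8)[0],u.min(),u.max(),np.histogram(v,8)[0])
print('patch in mouth',i[228:262,305:340].mean((0,1)),j[228:262,305:340].mean((0,1)))
c=shot('scene','s9')['image'].astype(int); d=abs(c-load('s6')['image'].astype(int)).max(2)>60; v,u=np.nonzero(d); print(len(u), [(x,y) for x,y in zip(u,v)][::max(1,len(u)//15)])
"
```

```text
t 14.55 tcp [ 0.5224 -0.1159  0.2869] rot [ 3.1399 -0.0073 -0.0967] F [ 1.9 -1.2  9. ] gap 0.0387 
units [-0.18  -1.708  0.559] twist 0.0
681
[ 16  42 110 109 141 104  98  61] 28 78 [113  65  74 121 149 118   0  41]
patch in mouth [96.21176471 84.99915966 53.79915966] [96.24453782 85.0092437  53.83697479]
75 [(np.int64(340), np.int64(77)), (np.int64(351), np.int64(169)), (np.int64(243), np.int64(237)), (np.int64(243), np.int64(238)), (np.int64(243), np.int64(239)), (np.int64(242), np.int64(240)), (np.int64(240), np.int64(241)), (np.int64(245), np.int64(241)), (np.int64(245), np.int64(242)), (np.int64(244), np.int64(243)), (np.int64(243), np.int64(244)), (np.int64(248), np.int64(244)), (np.int64(249), np.int64(245)), (np.int64(247), np.int64(247)), (np.int64(251), np.int64(248))]
```

Only the rack area changed, so the thin gauge is in. On to the medium gauge.

Call:
{"method": "apply_moves", "body": {"targets": [{"linear": [-0.08, -0.85, 0], "twist": 0}, {"linear": [-0.08, -0.85, 0], "twist": 0}, {"linear": [-0.08, -0.85, 0], "twist": 0}, {"linear": [-0.08, -0.85, 0], "twist": 0}, {"linear": [-0.08, -0.85, 0], "twist": 0}]}}

```text
time_s: 15.1
tcp_pos: [0.5206, 0.0582, 0.2793]
tool_rot: [-3.141, -0.0, -0.093]
contact_force: [0.3, -0.7, -1.1]
finger_gap: 0.0382
finger_force: 0.0
```

Call:
{"method": "apply_moves", "body": {"targets": [{"linear": [-0.085, -0.855, 0.5], "twist": 0}, {"linear": [-0.085, -0.855, 0.5], "twist": 0}, {"linear": [-0.085, -0.855, 0.5], "twist": 0}, {"linear": [-0.085, -0.855, 0.5], "twist": 0}, {"linear": [-0.085, -0.855, 0.5], "twist": 0}, {"linear": [-0.085, -0.855, 0.5], "twist": 0}, {"linear": [-0.085, -0.855, 0.5], "twist": 0}]}}

```text
time_s: 15.8
tcp_pos: [0.5209, 0.2264, 0.1798]
tool_rot: [-3.142, -0.001, -0.097]
contact_force: [0.2, 0.2, -0.8]
finger_gap: 0.0385
finger_force: 0.0
```

```bash
python3 -c "
from h import *
go(.519,.228,.081,-.097)"
```

```text
t 15.8 tcp [0.5209 0.2264 0.1798] rot [-3.1416e+00 -7.0000e-04 -9.7500e-02] F [ 0.2  0.2 -0.8] gap 0.0385 
units [-0.01  -0.007  0.494] twist -0.001
```

Call:
{"method": "apply_moves", "body": {"targets": [{"linear": [-0.01, -0.007, 0.25], "twist": 0}, {"linear": [-0.01, -0.007, 0.49], "twist": 0}, {"linear": [-0.01, -0.007, 0.49], "twist": 0}, {"linear": [-0.01, -0.007, 0.49], "twist": 0}]}}

```text
time_s: 16.2
tcp_pos: [0.5191, 0.2281, 0.0824]
tool_rot: [3.141, 0.0, -0.098]
contact_force: [0.1, -0.4, 0.8]
finger_gap: 0.0385
finger_force: 0.0
```

Call:
{"method": "apply_moves", "body": {"targets": [{"linear": [0, 0, 0], "twist": 0}, {"linear": [0, 0, 0], "twist": 0}, {"linear": [0, 0, 0], "twist": 0}, {"linear": [0, 0, 0], "twist": 0}, {"linear": [0, 0, 0], "twist": 0}], "fingers": 0}}

```text
time_s: 16.7
tcp_pos: [0.5199, 0.2292, 0.0838]
tool_rot: [-3.14, -0.004, -0.097]
contact_force: [0.1, -2.9, 10.8]
finger_gap: 0.0139
finger_force: 58.4
```

Call:
{"method": "apply_moves", "body": {"targets": [{"linear": [-0.05, 0, -0.07], "twist": 0}, {"linear": [-0.1, 0, -0.14], "twist": 0}, {"linear": [-0.15, 0, -0.21], "twist": 0}, {"linear": [-0.2, 0, -0.28], "twist": 0}, {"linear": [-0.2, 0, -0.33], "twist": 0}, {"linear": [-0.2, 0, -0.5], "twist": 0}, {"linear": [-0.2, 0, -0.7], "twist": 0}, {"linear": [-0.2, 0, -0.95], "twist": 0}]}}

```text
time_s: 17.5
tcp_pos: [0.4774, 0.2324, 0.2722]
tool_rot: [3.14, 0.003, -0.097]
contact_force: [1.6, 0.1, -1.5]
finger_gap: 0.014
finger_force: 58.6
```

```bash
python3 -c "
from h import *
go(.476,-.1105,.279,-.097)"
```

```text
t 17.5 tcp [0.4774 0.2324 0.2722] rot [ 3.1403e+00  3.1000e-03 -9.6600e-02] F [ 1.6  0.1 -1.5] gap 0.014 
units [ 0.158  1.707 -0.034] twist 0.001
```

Call:
{"method": "apply_moves", "body": {"targets": [{"linear": [0.078, 0.85, -0.1], "twist": 0}, {"linear": [0.078, 0.85, -0.1], "twist": 0}, {"linear": [0.078, 0.85, -0.1], "twist": 0}, {"linear": [0.078, 0.85, -0.1], "twist": 0}, {"linear": [0.078, 0.85, -0.1], "twist": 0}]}}

```text
time_s: 18.0
tcp_pos: [0.4776, 0.0595, 0.2921]
tool_rot: [3.141, -0.0, -0.1]
contact_force: [-0.3, 0.0, -0.0]
finger_gap: 0.0135
finger_force: 58.8
```

Call:
{"method": "apply_moves", "body": {"targets": [{"linear": [0.08, 0.855, 0.065], "twist": 0}, {"linear": [0.08, 0.855, 0.065], "twist": 0}, {"linear": [0.08, 0.855, 0.065], "twist": 0}, {"linear": [0.08, 0.855, 0.065], "twist": 0}, {"linear": [0.08, 0.855, 0.065], "twist": 0}, {"linear": [0.08, 0.855, 0.065], "twist": 0}]}}

```text
time_s: 18.6
tcp_pos: [0.4771, -0.1093, 0.2783]
tool_rot: [-3.141, 0.001, -0.098]
contact_force: [0.5, 0.9, -0.1]
finger_gap: 0.0136
finger_force: 58.9
```

```bash
python3 -c "
from h import *
go(.477,-.111,.2345,-.097)
w=shot('wrist','w10')
i=w['image'].astype(int); m=(i[...,0]>i[...,1]+50)&(abs(i[...,1]-i[...,2])<40)&(i[...,0]>i[...,2]+50); m[:, :250]=0; m[:,400:]=0; m[:140]=0;v,u=np.nonzero(m); print(len(u),np.median(u),np.median(v),u.min(),u.max())
print(proj(w,[.5205,-.1165,.19]))
"
```

```text
t 18.6 tcp [ 0.4771 -0.1093  0.2783] rot [-3.141e+00  7.000e-04 -9.760e-02] F [ 0.5  0.9 -0.1] gap 0.0136 
units [0.    0.009 0.219] twist -0.001
52 320.0 195.0 309 329
[322.62362138 186.95125439]
```

Call:
{"method": "apply_moves", "body": {"targets": [{"linear": [0, 0.006, 0.1], "twist": 0}, {"linear": [0, 0.006, 0.18], "twist": 0}, {"linear": [0, 0.006, 0.22], "twist": 0}, {"linear": [0.012, 0.006, 0.235], "twist": 0}, {"linear": [0.018, 0.006, 0.245], "twist": 0}]}}

```text
time_s: 19.15
tcp_pos: [0.4812, -0.1108, 0.2295]
tool_rot: [3.142, -0.0, -0.096]
contact_force: [0.8, -0.3, -1.6]
finger_gap: 0.0138
finger_force: 58.9
```

Call:
{"method": "apply_moves", "body": {"targets": [{"linear": [0.03, 0, -0.01], "twist": 0}, {"linear": [0.06, 0, -0.02], "twist": 0}, {"linear": [0.09, 0, -0.02], "twist": 0}, {"linear": [0.12, 0, -0.02], "twist": 0}]}}

```text
time_s: 19.55
tcp_pos: [0.5045, -0.1135, 0.2338]
tool_rot: [3.142, 0.001, -0.097]
contact_force: [-7.8, 0.9, 1.7]
finger_gap: 0.0134
finger_force: 60.8
```

Call:
{"method": "apply_moves", "body": {"targets": [{"linear": [0.04, 0, 0], "twist": 0}, {"linear": [0.08, 0, 0], "twist": 0}, {"linear": [0.12, 0, 0], "twist": 0}, {"linear": [0.135, 0, 0.01], "twist": 0}, {"linear": [0.12, 0, 0.06], "twist": 0}, {"linear": [0.1, 0, 0.12], "twist": 0}, {"linear": [0.08, 0, 0.17], "twist": 0}, {"linear": [0.08, 0, 0.17], "twist": 0}]}}

```text
time_s: 20.35
tcp_pos: [0.5193, -0.1148, 0.1978]
tool_rot: [-3.141, 0.002, -0.097]
contact_force: [-0.7, -0.6, -0.3]
finger_gap: 0.0133
finger_force: 58.2
```

```bash
python3 -c "
from h import *
go(.52,-.1155,.198,-.097)"
```

```text
t 20.35 tcp [ 0.5193 -0.1148  0.1978] rot [-3.141e+00  2.200e-03 -9.690e-02] F [-0.7 -0.6 -0.3] gap 0.0133 
units [ 0.004  0.003 -0.001] twist 0.0
```

Call:
{"method": "apply_moves", "body": {"targets": [{"linear": [0, 0, 0], "twist": 0}, {"linear": [0, 0, 0], "twist": 0}, {"linear": [0, 0, 0], "twist": 0}, {"linear": [0, 0, 0], "twist": 0}, {"linear": [0, 0, -0.2], "twist": 0}, {"linear": [0, 0, -0.4], "twist": 0}], "fingers": 0.55}}

```text
time_s: 20.95
tcp_pos: [0.52, -0.1149, 0.2798]
tool_rot: [-3.141, 0.002, -0.097]
contact_force: [0.8, 0.1, 0.1]
finger_gap: 0.0465
finger_force: 0.0
```

```bash
python3 -c "
from h import *
w=shot('wrist','w11'); go(.485,-.333,.16,-.097)
i=w['image'].astype(int); j=load('w9')['image'].astype(int)
b=abs(i-j).max(2)[:290]>60; v,u=np.nonzero(b); print(len(u),u.min(),u.max(),np.histogram(u,8,(0,640))[0])
c=shot('scene','s11')['image'].astype(int); d=abs(c-load('s9')['image'].astype(int)).max(2)>60; v,u=np.nonzero(d); print(len(u),np.histogram(u,8,(0,640))[0],np.histogram(v,8,(0,480))[0])
# yellow knob top
for f in('t0','w11'):
    cc=load(f); h=cv2.cvtColor(cc['image'],cv2.COLOR_RGB2HSV); m=cv2.inRange(h,(18,120,120),(35,255,255)); n,l,st,ce=cv2.connectedComponentsWithStats(m)
    for k in range(1,n):
        if 20<st[k,4]<400: print(f,st[k],ce[k].round(1),atz(cc,*ce[k],.046).round(4))
"
```

```text
t 21.0 tcp [ 0.5226 -0.1157  0.2868] rot [ 3.1399 -0.0073 -0.0966] F [ 1.7 -1.3  9.1] gap 0.047 
units [-0.082  1.099  0.634] twist 0.0
893 0 378 [360   0  43  76 414   0   0   0]
428 [  3   1  75   1 348   0   0   0] [  7   2 331  79   9   0   0   0]
t0 [392   7  17   9  45] [398.9  11.4] [ 1.0856 -0.2013  0.046 ]
t0 [356 237  20  21  87] [366.6 245.7] [ 0.5304 -0.1297  0.046 ]
t0 [452 263   8   7  48] [455.5 266.2] [ 0.4869 -0.3317  0.046 ]
w11 [505 219  15  14 177] [512.  225.6] [ 0.4856 -0.3315  0.046 ]
```

The knob's yellow top is measured consistently at (0.486, -0.3315). I'm going above the cap.

Call:
{"method": "apply_moves", "body": {"targets": [{"linear": [-0.03, 0.55, 0], "twist": 0}, {"linear": [-0.03, 0.55, 0], "twist": 0}, {"linear": [-0.06, 1.0, 0.1], "twist": 0}, {"linear": [-0.06, 1.0, 0.3], "twist": 0}, {"linear": [-0.06, 1.0, 0.6], "twist": 0}, {"linear": [-0.06, 1.0, 0.8], "twist": 0}, {"linear": [-0.06, 1.0, 0.8], "twist": 0}, {"linear": [-0.06, 1.0, 0.8], "twist": 0}]}}

```text
time_s: 21.85
tcp_pos: [0.4879, -0.3123, 0.1166]
tool_rot: [-3.139, 0.004, -0.097]
contact_force: [0.3, 0.6, 0.8]
finger_gap: 0.0469
finger_force: 0.0
```

```bash
python3 -c "
from h import *
for f in('w6','w9','w11'): print(load(f)['image'][228:262,305:340].mean((0,1)).round(1))
w=shot('wrist','w12')
h=cv2.cvtColor(w['image'],cv2.COLOR_RGB2HSV); m=cv2.inRange(h,(18,120,120),(35,255,255)); n,l,st,ce=cv2.connectedComponentsWithStats(m)
for k in range(1,n):
    if st[k,4]>20: print(st[k],ce[k].round(1),atz(w,*ce[k],.046).round(4))
go(.486,-.3315,.022,-.097)
"
```

```text
[96.2 85.  53.8]
[96.2 85.  53.8]
[124.6 114.2  86.1]
[    0   149   132   200 17583] [ 58.5 232.2] [ 0.5199 -0.1476  0.046 ]
[337 246  25  24  92] [348.9 257. ] [ 0.4855 -0.3324  0.046 ]
[  0 253  12  86 256] [  5.7 297.5] [ 0.479  -0.0994  0.046 ]
t 21.9 tcp [ 0.489  -0.3128  0.1187] rot [-3.1406e+00  1.5000e-03 -9.7000e-02] F [ 0.4 -1.   1.1] gap 0.0468 
units [-0.006  0.094  0.483] twist 0.0
```

The mouth patch is brighter after the third drop, so I'll spend the last picture on it.

```bash
python3 -c "
from h import *
t=shot('top','t12')['image']
f=lambda i:cv2.resize(np.ascontiguousarray(i[:,:,::-1]),(400,300),interpolation=cv2.INTER_CUBIC)
a=load('w11')['image'][195:285,260:380];b=load('w9')['image'][195:285,260:380]
c=load('s11')['image'][210:270,310:390];d=t[216:276,326:406]
cv2.imwrite('pics/p12.png',np.vstack([np.hstack([f(a),f(b)]),np.hstack([f(c),f(d)])]))"
```

```text
(no output)
```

View pics/p12.png

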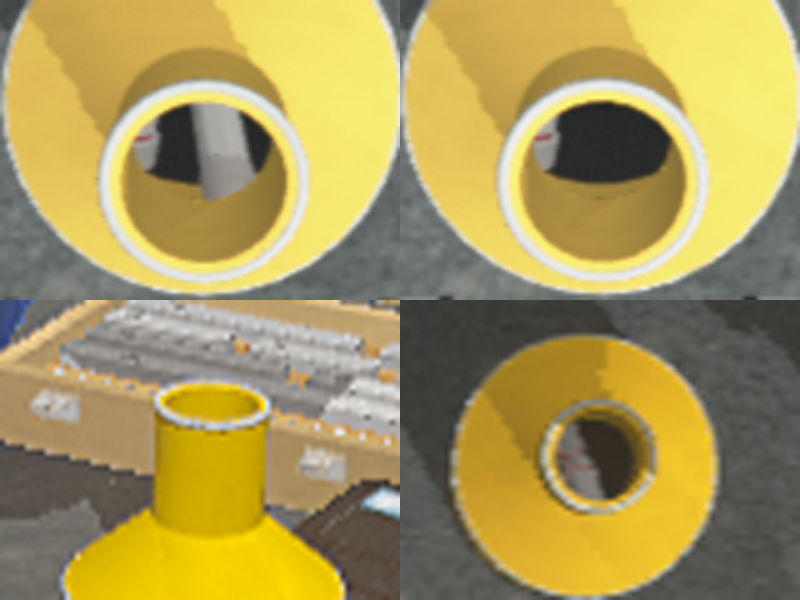

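The lower-right (top) view shows the gauges lying deep in the canister on the left, with red rings near (575,460), and the neck and rim are clear. On to the cap.

Call:
{"method": "apply_moves", "body": {"targets": [{"linear": [-0.008, 0.096, 0], "twist": 0}, {"linear": [-0.008, 0.096, 0.2], "twist": 0}, {"linear": [-0.008, 0.096, 0.4], "twist": 0}, {"linear": [-0.008, 0.096, 0.475], "twist": 0}, {"linear": [-0.008, 0.096, 0.475], "twist": 0}, {"linear": [-0.008, 0.096, 0.475], "twist": 0}]}}

```text
time_s: 22.55
tcp_pos: [0.4866, -0.333, 0.0258]
tool_rot: [3.14, -0.002, -0.097]
contact_force: [0.2, -0.2, -0.5]
finger_gap: 0.0469
finger_force: 0.0
```

Call:
{"method": "apply_moves", "body": {"targets": [{"linear": [0, 0, 0], "twist": 0}, {"linear": [0, 0, 0], "twist": 0}, {"linear": [0, 0, 0], "twist": 0}, {"linear": [0, 0, 0], "twist": 0}, {"linear": [0, 0, 0], "twist": 0}], "fingers": 0}}

```text
time_s: 23.05
tcp_pos: [0.4867, -0.3327, 0.0261]
tool_rot: [3.14, -0.002, -0.097]
contact_force: [-1.7, -0.2, 13.1]
finger_gap: 0.0196
finger_force: 58.3
```

```bash
python3 -c "
from h import *
go(.521,-.1165,.26,-.097)"
```

```text
t 23.05 tcp [ 0.4867 -0.3327  0.0261] rot [ 3.1398e+00 -2.4000e-03 -9.6600e-02] F [-1.7 -0.2 13.1] gap 0.0196 
units [ 0.067 -1.093 -1.169] twist 0.0
```

Call:
{"method": "apply_moves", "body": {"targets": [{"linear": [0, 0, -0.15], "twist": 0}, {"linear": [0, 0, -0.35], "twist": 0}, {"linear": [0, 0, -0.6], "twist": 0}, {"linear": [0, 0, -0.85], "twist": 0}, {"linear": [0, 0, -1.0], "twist": 0}, {"linear": [0, 0, -1.0], "twist": 0}]}}

```text
time_s: 23.65
tcp_pos: [0.4875, -0.3333, 0.23]
tool_rot: [3.136, -0.007, -0.097]
contact_force: [0.1, -0.3, -0.9]
finger_gap: 0.0198
finger_force: 59.3
```

Call:
{"method": "apply_moves", "body": {"targets": [{"linear": [0, -0.1, -0.17], "twist": 0}, {"linear": [0.02, -0.3, -0.17], "twist": 0}, {"linear": [0.04, -0.5, -0.17], "twist": 0}, {"linear": [0.05, -0.7, -0.17], "twist": 0}, {"linear": [0.06, -0.9, -0.17], "twist": 0}, {"linear": [0.067, -1.0, -0.17], "twist": 0}, {"linear": [0.067, -1.0, -0.17], "twist": 0}]}}

```text
time_s: 24.35
tcp_pos: [0.5184, -0.1316, 0.2583]
tool_rot: [-3.141, 0.0, -0.094]
contact_force: [0.2, -0.3, -0.7]
finger_gap: 0.0198
finger_force: 59.3
```

Run:
```python
from h import *
go(.5205,-.1165,.24,-.097)
w=shot('wrist','w13'); s=shot('scene','s13'); t=shot('top','t13')
h=cv2.cvtColor(w['image'],cv2.COLOR_RGB2HSV)
p=ctrl.observe()['tcp_pos']
print('knob top pred',proj(w,p+[0,0,.020]))
m=cv2.inRange(h,(18,120,120),(35,255,255)); n,l,st,ce=cv2.connectedComponentsWithStats(m)
for k in range(1,n):
    if st[k,4]>20: print(st[k],ce[k].round(1))
# dark cap disc below/around: row/col profile of dark pixels above fingers
d=(w['image'].max(2)<45).astype('uint8')
for r in range(150,300,10):
    u=np.nonzero(d[r,200:460])[0]; print(r,(u.min()+200,u.max()+200,len(u)) if len(u) else None)
print(proj(w,p+[.032,0,-.010]),proj(w,p+[0,.032,-.010]),proj(w,p+[0,-.032,-.010]))
```

```text
t 24.35 tcp [ 0.5184 -0.1316  0.2583] rot [-3.1411e+00  1.0000e-04 -9.3900e-02] F [ 0.2 -0.3 -0.7] gap 0.0198 
units [ 0.003 -0.076  0.092] twist 0.004
knob top pred [324.5707147  322.96814723]
[303 164  29   9  44] [317.4 167. ]
[ 239  169  123  104 6233] [291.8 207.2]
[265 229  34  30 167] [276.8 240.4]
[ 299  308   41   37 1156] [318.9 326.5]
150 None
160 None
170 None
180 None
190 None
200 None
210 None
220 None
230 (np.int64(302), np.int64(334), 33)
240 (np.int64(283), np.int64(355), 12)
250 (np.int64(272), np.int64(273), 2)
260 None
270 None
280 (np.int64(305), np.int64(333), 29)
290 (np.int64(298), np.int64(342), 44)
[317.52488562 228.90914597] [258.37415439 298.61525387] [389.63046204 287.41672208]
```

The cap's leading edge is at row 230 against a predicted 229, so the cap is centred on the tool and level. I'll align it over the neck and lower it.

Call:
{"method": "apply_moves", "body": {"targets": [{"linear": [0.005, -0.075, 0], "twist": 0}, {"linear": [0.005, -0.075, 0], "twist": 0}, {"linear": [0.005, -0.075, 0.1], "twist": 0}, {"linear": [0.005, -0.075, 0.18], "twist": 0}, {"linear": [0.005, -0.075, 0.23], "twist": 0}, {"linear": [0.005, -0.075, 0.25], "twist": 0}, {"linear": [0.005, -0.075, 0.25], "twist": 0}]}}

```text
time_s: 25.2
tcp_pos: [0.5209, -0.1195, 0.2081]
tool_rot: [-3.141, 0.001, -0.097]
contact_force: [0.5, 0.5, 0.1]
finger_gap: 0.0197
finger_force: 59.3
```

```bash
python3 -c "
from h import *
go(.5205,-.1165,.204,-.097)"
```

```text
t 25.2 tcp [ 0.5209 -0.1195  0.2081] rot [-3.1415e+00  5.0000e-04 -9.7000e-02] F [0.5 0.5 0.1] gap 0.0197 
units [-0.003 -0.015  0.02 ] twist 0.0
```

Call:
{"method": "apply_moves", "body": {"targets": [{"linear": [0, -0.012, 0.01], "twist": 0}, {"linear": [0, -0.012, 0.018], "twist": 0}, {"linear": [0, -0.012, 0.024], "twist": 0}, {"linear": [0, -0.012, 0.024], "twist": 0}]}}

```text
time_s: 25.6
tcp_pos: [0.5214, -0.1169, 0.2041]
tool_rot: [3.142, -0.001, -0.097]
contact_force: [-1.8, 2.1, 7.3]
finger_gap: 0.0195
finger_force: 60.1
```

```bash
python3 -c "
from h import *
go(.5205,-.1165,.204,-.097)"
```

```text
t 25.6 tcp [ 0.5214 -0.1169  0.2041] rot [ 3.1415e+00 -9.0000e-04 -9.6700e-02] F [-1.8  2.1  7.3] gap 0.0195 
units [-0.004 -0.002  0.001] twist 0.0
```

The plate touches the rim at 7 N, at the expected height. I'll release and retreat straight up.

Call:
{"method": "apply_moves", "body": {"targets": [{"linear": [0, 0, 0], "twist": 0}, {"linear": [0, 0, 0], "twist": 0}, {"linear": [0, 0, 0], "twist": 0}, {"linear": [0, 0, 0], "twist": 0}, {"linear": [0, 0, -0.15], "twist": 0}, {"linear": [0, 0, -0.4], "twist": 0}, {"linear": [0, 0, -0.7], "twist": 0}, {"linear": [0, 0, -0.7], "twist": 0}], "fingers": 0.55}}

```text
time_s: 26.4
tcp_pos: [0.5229, -0.1175, 0.3491]
tool_rot: [3.14, -0.008, -0.097]
contact_force: [1.0, -0.3, -0.6]
finger_gap: 0.0469
finger_force: 0.0
```

Run:
```python
from h import *
go(.5205,-.1165,.3,-.097)
t0=load('t0'); C={}
for n in('wrist','scene','top'):
    c=shot(n,n+'F'); h=cv2.cvtColor(c['image'],cv2.COLOR_RGB2HSV); C[n]=c
    # predicted knob top centre and plate edges when seated
    q=np.array([.5205,-.1165,0])
    print(n,'pred knob',proj(c,q+[0,0,.224]).round(1),'plate edges',proj(c,q+[0,.032,.194]).round(1),proj(c,q+[0,-.032,.194]).round(1),proj(c,q+[.032,0,.194]).round(1),proj(c,q+[-.032,0,.194]).round(1))
    k=proj(c,q+[0,0,.224]).astype(int)
    m=cv2.inRange(h,(18,120,100),(35,255,255)); _,l,st,ce=cv2.connectedComponentsWithStats(m)
    for i in range(1,len(st)):
        if 15<st[i,4]<3000 and abs(ce[i]-k).max()<60: print('  yellow',st[i],ce[i].round(1))
# black blob outline in scene: lower edge of dark skirt per column
i=C['scene']['image'].max(2)<50; k=proj(C['scene'],q+[0,0,.19]).astype(int)
for u in range(k[0]-28,k[0]+29,4):
    v=np.nonzero(i[k[1]-30:k[1]+35,u])[0]; print(u,(v.min()+k[1]-30,v.max()+k[1]-30) if len(v) else None,end=' ')
d=abs(C['top']['image'].astype(int)-t0['image'].astype(int)).max(2)>60
for n,u,v in(('bottle',321,186),('loupe',407,204),('vb',424,294),('rod',180,235),('green',207,178),('blue',238,312)): print('\n',n,d[v-14:v+14,u-14:u+14].sum(),end='')
```

```text
t 26.4 tcp [ 0.5229 -0.1175  0.3491] rot [ 3.1397 -0.0079 -0.0967] F [ 1.  -0.3 -0.6] gap 0.0469 
units [-0.012 -0.004  0.245] twist 0.0
wrist pred knob [317.  241.2] plate edges [282.1 236.5] [352.4 229.9] [313.7 198. ] [320.5 266.7]
  yellow [308 233  21  19 327] [318. 242.]
scene pred knob [353.7 213.7] plate edges [339.1 224.5] [367.4 232. ] [361.3 223.4] [344.2 233.3]
  yellow [350 212   8   4  22] [353.6 213.8]
  yellow [398 237   9  13  40] [401.6 243.3]
  yellow [ 323  240   56   40 1428] [350.5 262.3]
top pred knob [367.4 245.5] plate edges [349.9 246.2] [382.3 246.6] [366.2 230.3] [366.  262.6]
  yellow [341 250  40  25 473] [357.8 265.1]
324 None 328 None 332 None 336 None 340 None 344 None 348 None 352 None 356 None 360 None 364 None 368 None 372 None 376 None 380 None 
 bottle 69
 loupe 784
 vb 160
 rod 0
 green 134
 blue 14
```

Run:
```python
from h import *
a=load('s0')['image'].astype(int); b=load('sceneF')['image'].astype(int); d=abs(a-b).max(2)
for n,u,v in(('loupe',420,301),('vb',390,357)): print(n,(d[v-20:v+20,u-20:u+20]>60).sum())
for f in('w1','w6','wristF'):
    c=load(f); h=c['image'].astype(int); m=(h[...,0]>150)&(h[...,1]<60)&(h[...,2]<60); m[120:]=0
    n,l,st,ce=cv2.connectedComponentsWithStats(m.astype('uint8'))
    print(f,[(st[i,4],atz(c,*ce[i],.11).round(3)) for i in range(1,n) if st[i,4]>40])
    P=[.632,-.224,.032]; g=proj(c,P).round(0); print(g)
```

```text
loupe 0
vb 274
w1 [(np.int32(81), array([ 0.662, -0.012,  0.11 ]))]
[621.  66.]
w6 [(np.int32(263), array([ 0.643, -0.306,  0.11 ])), (np.int32(117), array([ 0.663, -0.031,  0.11 ]))]
[410.  98.]
wristF [(np.int32(145), array([ 0.648, -0.317,  0.11 ])), (np.int32(70), array([ 0.663, -0.029,  0.11 ]))]
[393. 113.]
```

Run:
```python
from h import *
r=lambda f:cv2.Canny(load(f)['image'][325:385,362:418],80,160)
a,b=r('s0'),r('sceneF')
print((a>0).sum(),(b>0).sum(),((a>0)&(cv2.dilate(b,np.ones((3,3)))>0)).sum())
a=load('s11')['image'].astype(int);b=load('sceneF')['image'].astype(int);d=abs(a-b).max(2)[335:378,368:410]>60;print(d.sum())
```

```text
286 179 170
0
```

```bash
python3 -c "
from h import *
print(ctrl.close_job())"
```

```text
the job is handed in; nothing more can be done
None
```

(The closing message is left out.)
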